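Set the step timer by feel and start the vial shaker

ROBOT

A 7-joint arm with a two-finger parallel gripper is mounted at the origin on the work surface. World frame = base frame: x ahead of the robot, y to its left, z up, the work surface at z = 0. Lengths are in m, angles in degrees, forces in N, time in s.
With the tool pointing down it reaches from about 0.425 to 0.825 m from the base axis. Payload 3.6 kg.
Tool frame: the origin (TCP) lies on the front face of the gripper's body, between the roots of the fingers; the fingertips stand 84 mm ahead of it and the grasp point (between the pads) lies 65 mm ahead of it; z points along the fingers, y is the direction in which the jaws open and shut (so a half turn about z gives the same grasp; the last joint's range is limited). The gripper opens to 93 mm and grips with 3 to 60 N. Pads are 15 mm wide; open, the fingers measure 128 mm over their backs; the gripper's body (75 mm by 188 mm) begins 65 mm behind the grasp point.
Start: joints at [65.861, 35.231, -0.722, 81.555, 0.464, 63.22, -2.315], TCP at [0.25, -0.6, 0.303] pointing down, gripper open.
Joint ranges: [-178.69, 178.69], [-17.37, 117.87], [-77.05, 75.6], [15.02, 138.74], [-78.02, 258.01], [0.78, 113.62], [-162.83, 162.83]. Speed limits (degrees/s): [159.86, 159.86, 180, 180, 180, 180, 180].

INTERFACE

Orientations are given as a 3x3 rotation matrix whose columns are the frame's x, y, z axes.
In Python, from station import robot, viewer, job gives the robot as it stands. The module is installed in compiled form; this text tells all that it offers.
- The arm moves only by the tool apply_moves, never from a script. Its argument "deltas" is a list of rows, each an object of numbers: "fingers": the closure, from -1 (fully open) to 1 (shut); "tx", "ty", "tz": the shift along the tool's x, y, z in mm; "rx", "ry", "rz": the turn, a rotation vector about the tool's x, y, z in degrees. A call has 1 to 20 rows; each row shifts and turns the commanded pose from where the row before left it, along the tool's axes as they then stand; what a row does not reach is not made up. A row lasts 1/10 s, in which the tool goes at most 50 mm and 8.59 degrees, less where a joint would pass 70% of its speed; a pose out of reach is approached as far as the arm can. A call with a gripper value outside its range is refused whole. The fingers move at their own pace and stop on an object; "newtons" is the grip in N (left out, the last holds). Time passes only in rows, so rows that do not move let the fingers close. It gives the time, the measured TCP pose, the force and the opening at its end, in the units of the state.
- robot.state(): the state, without advancing time (a new reading comes with each control period).
- viewer.grab_frame(name): name is "scene" or "top"; returns a dict with "image" (400x640x3 uint8, red, green, blue), "z_map" (400x640 float32, m along the optical axis (not along the pixel's ray), 0 where there is no reading), "intrinsics" (3x3 intrinsics, pixels), "dist_coeffs" ([k1, k2, p1, p2, k3] as OpenCV has them; the pictures are not rectified), "R" (3x3) and "t" (3): a world point X has camera coordinates R X + t. Camera axes: x right, y down, z forward; pixel columns grow to the right and rows downward; lengths in m; the calibration is good to about 2 mm. A picture is of the moment at which its call begins.
- job.hand_in(): hands the job in, once; it reports no verdict.
The state is a dict: "clock": time; "q": joint angles; "qvel": joint speeds; "joint_torque": joint torques, N m; "ee_pos": TCP position; "tool_rot": TCP orientation; "contact_force": force on the tool from outside, world axes, zero at the start; "torque": the same for the moment, N m; "gripper_width": opening from 0.0 (shut) to 1.0 (fully open).
Only numpy, scipy, OpenCV 4.12 (cv2) and the standard library are available. Lean on these libraries where they do the work, as an engineer would, in place of code of your own. Each camera call takes 0.05 s, during which the arm holds its last target. There are 200 camera calls.

TASK

Set the step timer and start the vial shaker. Turn the timer's round knob anticlockwise until its pointer rests gently but definitely against the zero stop, without forcing it, then turn it clockwise exactly five clicks, let go, and only then push the shaker's toggle lever all the way over to the far side (towards the vials). Leave the loose glassware on the bench where it stands.

Things in the scene. Friction and masses are not known exactly. Their poses are not given: they have to be found in the camera images.
- timer: Step timer: white box 150 x 150 x 60 mm, fixed to the bench, origin at the centre of its underside, z up. On its top, about its vertical centre line, a flat grey pointer disc (76 mm across, top 68.5 mm above the bench) and above it a round black knob. Place and yaw (within 0.3 rad) vary; it and the shaker may change sides. The knob drives the disc with loose play, see knob_foot.
- knob_grip (a point): Point on the knob's vertical axis at the middle of its height, 85 mm above the bench. It does not show how far the knob is turned: its axes are those of timer.
- knob_foot (a point): Round fluted black knob, 44 mm diameter, 32 mm tall (69 to 101 mm above the bench), this point on its axis at its lower face (axes of timer); can be gripped at any yaw. It turns freely (under 0.02 N m) through a play of some 25 to 45 degrees before it picks the disc up in either direction; where in the play it starts is not known. After every change of direction the play must be taken up again.
- ring (a joint): Pointer disc angle (rad), clockwise from above positive: 0 at the zero click, 0.349 (20 degrees) per click, places 0 to 9. The pointer, a stub reaching 54 mm from the axis, points along the timer's +y at 0 and its -y at 9. Long ticks: places 0 and 5. A detent holds each place; passing to the next takes a peak of 0.2 to 0.25 N m, then it snaps home, felt as a rise and drop of moment. Starts at place 2 or 3.
- stop: Zero stop: rubber-sleeved peg, 8 mm diameter, top 70 mm above the bench, 46 mm from the knob's axis; origin at its foot. The pointer meets it 0.05 rad anticlockwise beyond the zero click. Delicate: it may be loaded with at most 10 N; resting against it means 1 N or more for 0.2 s. The detent still pushes back there, so 1 to 10 N is felt on the knob as some 0.2 to 0.55 N m.
- shaker: Vial shaker: a white box 200 x 200 x 60 mm, fixed to the bench; origin at the centre of its underside, z up, yaw within 0.3 rad. Its +x half carries a steel platform with eight capped amber vials up to 118 mm above the bench; its -x half carries the toggle lever.
- lever (a joint): Toggle lever of the shaker: 0 = off, leaning 0.5 rad to the shaker's -x; 1.0 rad = fully on, leaning 0.5 rad to its +x, where it meets its end. Stiff by friction (about 1 N at the ball), it stays where it is left.
- lever_tip (a point): Centre of the black ball, 26 mm in diameter, at the lever's end. The hinge runs along the shaker's y, 82 mm above the bench at the shaker's (-60, 0) mm, 60 mm from the ball's centre: the ball swings from 29 mm on the -x side of the hinge at 135 mm height, over the top (142 mm), to 29 mm on the +x side.
- beaker: Bystander, to be left alone: glass beaker, 80 mm across, 95 mm tall; loose. Origin near the middle of its underside.
- reagent: Bystander, to be left alone: amber reagent bottle, 68 mm across, 150 mm tall; loose. Origin near the middle of its underside.
- flask: Bystander, to be left alone: conical flask, 80 mm across at the foot, 130 mm tall; loose. Origin near the middle of its underside.
- jar: Bystander, to be left alone: small glass jar, 52 mm across, 65 mm tall; loose. Origin near the middle of its underside.

How it is judged (in metres and radians):
On the way, in this order (a step that is already met when the one before it is completed fails the run):
1. the pointer is turned back until it rests against the zero stop (value of joint ring below 0.1 rad and contact force between ring and stop above 1 N), for 0.2 s.
2. the dial is turned forward to the fifth click (value of joint ring between 1.62535 and 1.86535 rad and contact force between the fingers and timer below 0.1 N and value of joint lever below 0.25 rad), for 0.3 s.
3. the shaker's lever is pushed over (value of joint lever above 0.9 rad), for 0.1 s.
At the end, for the whole second after the job is handed in: The pointer disc rests at the fifth click (1.745 rad, within 0.12 rad) and the lever is fully over (at least 0.9 rad); the loose glassware (beaker, bottle, flask, jar) is within 25 mm of where it stood (distance of each of beaker, reagent, flask, jar from where it was at the start of the episode below 0.025 m and value of joint ring between 1.62535 and 1.86535 rad and value of joint lever above 0.9 rad); the robot touches nothing.
It fails at once if the pointer is forced against the zero stop (over 10 N) (contact force between ring and stop above 10 N).
It fails at once if the shaker is switched on before the dial is set (value of joint lever above 0.5 rad and (value of joint ring below 1.57535 rad or value of joint ring above 1.91535 rad)).
It fails at once if glassware is disturbed (moved over 25 mm) (distance of any of beaker, reagent, flask, jar from where it was at the start of the episode above 0.025 m).
It also fails if it takes over 72 s, if anything falls off the work surface, if the arm or the gripper's body presses on something with over 40 N, if the wrist force passes 120 N, or if a joint passes its speed limit or range.

## Working session

There is one attempt and no reset: what is moved stays moved. The work goes in short steps, Python scripts to look and compute and a tool call to move; the robot and the scene stay as the last step left them, time stands still between calls to the robot, and variables do not carry over. Pictures are saved under pics/ and viewed, about 8 in all and at most 12, crops included, and the job is handed in when it is done.

Besides the shell and the picture viewer there is one more tool, called after "Emit:" as name(argument=value, ...), one argument or row to a line, values as JSON. apply_moves: Moves the arm, as the interface text tells. Its arguments: {"type":"object","properties":{"deltas":{"type":"array"},"newtons":{"type":"number"}},"required":["deltas"]}

```bash
mkdir -p pics; cat > h.py <<'E'
import numpy as np, cv2
from station import robot, viewer, job
def grab(n,save=None):
    f=viewer.grab_frame(n)
    if save: cv2.imwrite('pics/'+save,f['image'][:,:,::-1])
    return f
def cloud(f):
    h,w=f['z_map'].shape
    u,v=np.meshgrid(np.arange(w),np.arange(h))
    p=cv2.undistortPoints(np.stack([u.ravel(),v.ravel()],1).astype(float)[:,None],np.array(f['intrinsics'],float),np.array(f['dist_coeffs'],float))[:,0]
    z=f['z_map'].ravel()
    c=np.c_[p*z[:,None],z]
    return ((c-np.array(f['t']))@np.array(f['R'])).reshape(h,w,3)
E
python3 - <<'E'
from h import *
np.set_printoptions(precision=4,suppress=True)
print(robot.state())
for n in('scene','top'):
    f=grab(n,n+'0.png'); R,t=np.array(f['R']),np.array(f['t']); print(n,-R.T@t,R[2],f['intrinsics'][0])
    np.save(n+'_c.npy',cloud(f)); 
E
```

```text
{'clock': 0.0, 'q': array([65.8632, 35.2877, -0.7232, 81.6399,  0.4635, 63.2195, -2.3151]), 'qvel': array([-0.0428, -0.0396, -0.0776, -0.114 , -0.0798,  0.0455, -0.0602]), 'joint_torque': array([ -0.    , -45.8933,   0.2089, -16.574 ,  -0.0612,   0.0204,
         0.0002]), 'ee_pos': array([ 0.2498, -0.5995,  0.3016]), 'tool_rot': array([[ 0.9231,  0.3846, -0.001 ],
       [ 0.3846, -0.9231,  0.0023],
       [-0.    , -0.0025, -1.    ]]), 'contact_force': array([ 1.1766,  0.0727, -0.5247]), 'torque': array([ 0.0518, -0.0456,  0.0028]), 'gripper_width': 0.9990768801783139}
scene [0.9235 0.7288 0.979 ] [-0.3395 -0.6112 -0.7149] [361.3132   0.     317.4273]
top [0.3531 0.0079 1.0642] [ 0.1698  0.0128 -0.9854] [372.2569   0.     317.8182]
```

View pics/top0.png

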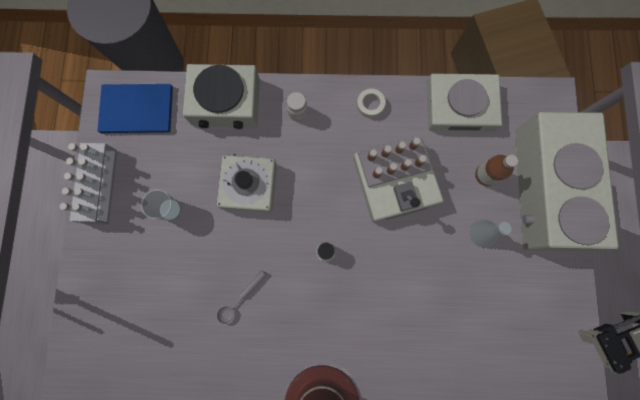

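View pics/scene0.png

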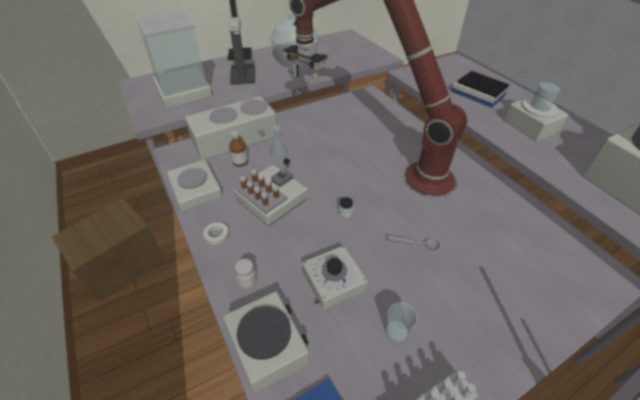

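Top view: the timer is at px (245,183), the shaker at (398,180) with its vials away from the robot, and the lever ball at about (415,202). The jar is at (326,252), the beaker at (160,205), the flask at (488,233) and the reagent bottle at (497,168). The scene view agrees with this layout.

```bash
python3 - <<'E'
from h import *
np.set_printoptions(precision=4,suppress=True)
c=np.load('top_c.npy'); s=np.load('scene_c.npy')
def box(c,sl,lo,hi):
    p=c[sl].reshape(-1,3); return p[(p[:,2]>lo)&(p[:,2]<hi)]
for n,sl in(('timer',np.s_[145:220,208:285]),('shaker',np.s_[135:228,345:450])):
    p=box(c,sl,.052,.0665)
    r=cv2.minAreaRect((p[:,:2]*1000).astype(np.float32)); print(n,r,len(p),np.median(p[:,2]))
k=box(c,np.s_[160:205,225:265],.092,.11); print('knob',len(k),cv2.minEnclosingCircle((k[:,:2]*1000).astype(np.float32)),np.median(k[:,2]))
k=box(s,np.s_[245:290,315:355],.094,.11); print('knob scene',len(k),cv2.minEnclosingCircle((k[:,:2]*1000).astype(np.float32)))
k=box(c,np.s_[190:215,402:428],.12,.16); print('ball',len(k),k.mean(0),k.max(0),k.min(0))
k=box(s,np.s_[150:175,275:300],.12,.16); print('ball s',len(k),k.mean(0),k.max(0),k.min(0))
for n,sl in(('jar',np.s_[238:266,312:340]),('beaker',np.s_[188:225,135:185]),('flask',np.s_[215:250,465:515]),('reagent',np.s_[150:190,472:520])):
    k=box(c,sl,.03,.2); print(n,len(k),k.mean(0) if len(k) else'',k.max(0),k.min(0))
im=cv2.imread('pics/top0.png')
a=cv2.resize(im[145:225,205:285],None,fx=5,fy=5,interpolation=cv2.INTER_CUBIC)
b=cv2.resize(im[145:225,365:445],None,fx=5,fy=5,interpolation=cv2.INTER_CUBIC)
cv2.imwrite('pics/c1.png',np.clip(np.hstack([a,b])*1.3,0,255))
E
```

```text
timer ((586.87890625, 224.14315795898438), (150.40313720703125, 149.6549835205078), 86.8449935913086) 2324 0.059020639890713905
shaker ((609.0283813476562, -199.3603057861328), (198.24557495117188, 201.4539794921875), 16.455825805664062) 2174 0.058229205918514854
knob 219 ((587.11865234375, 224.0268096923828), 23.226486206054688) 0.09968150450908574
knob scene 166 ((586.4762573242188, 225.0716552734375), 23.154640197753906)
ball 85 [ 0.5237 -0.2222  0.1415] [ 0.5363 -0.2118  0.1483] [ 0.5125 -0.2357  0.1303]
ball s 46 [ 0.5277 -0.2192  0.1388] [ 0.5372 -0.2112  0.1504] [ 0.5147 -0.2294  0.1209]
jar 270 [ 0.4006 -0.0015  0.0597] [0.4254 0.0235 0.0695] [ 0.3783 -0.0262  0.0301]
beaker 644 [0.5163 0.455  0.0682] [0.553  0.4882 0.0988] [0.4754 0.4096 0.03  ]
flask 556 [ 0.4628 -0.4387  0.0775] [ 0.4961 -0.4167  0.1317] [ 0.4348 -0.4704  0.03  ]
reagent 837 [ 0.6284 -0.4536  0.0979] [ 0.6711 -0.4314  0.1526] [ 0.6005 -0.4964  0.0305][ WARN:0@0.541] global loadsave.cpp:1063 imwrite_ Unsupported depth image for selected encoder is fallbacked to CV_8U.
```

View pics/c1.png

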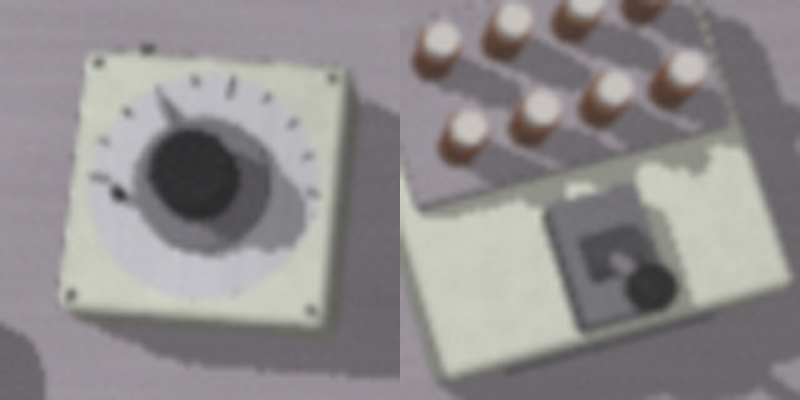

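Measurements:
- **Timer:** centre (0.587, 0.224), yaw about −3°, knob top at 0.100. The pointer is at place 3 (crop px (165,95)).
- **Shaker:** yaw 16.5°, hinge computed at (0.5515, −0.2164). The off ball position computes to (0.524, −0.225) against a measured (0.524, −0.222), so they agree.

Next I go above the knob.

Emit:
apply_moves(
  deltas=[
    {"tx": 31.4,"ty": -31.5},
    {"tx": 31.4,"ty": -31.5},
    {"tx": 31.4,"ty": -31.5},
    {"tx": 31.4,"ty": -31.5},
    {"tx": 31.4,"ty": -31.5},
    {"tx": 31.4,"ty": -31.5},
    {"tx": 31.4,"ty": -31.5},
    {"tx": 31.4,"ty": -31.5},
    {"tx": 31.4,"ty": -31.5},
    {"tx": 31.4,"ty": -31.5},
    {"tx": 31.4,"ty": -31.5},
    {"tx": 31.4,"ty": -31.5},
    {"tx": 31.4,"ty": -31.5},
    {"tx": 31.4,"ty": -31.5},
    {"tx": 31.4,"ty": -31.5},
    {"tx": 31.4,"ty": -31.5},
    {"tx": 31.4,"ty": -31.5},
    {"tx": 31.4,"ty": -31.5},
    {"tx": 31.4,"ty": -31.5},
    {"tx": 31.4,"ty": -31.5},
  ],
)

```text
validation failed for argument at $.de...
```

Emit:
apply_moves(
  deltas=[
    {"rz": -5},
    {"rz": -5},
    {"rz": -5},
    {"rz": -5},
    {"rz": -5},
    {"rz": -5},
    {"rz": -5},
    {"rz": -5},
    {},
  ],
)

```text
validation failed for argument at $.de...
```

```bash
cat > st.py <<'E'
from h import *
np.set_printoptions(precision=4,suppress=True)
import sys
s=robot.state();R=s['tool_rot']
print(s['clock'],s['ee_pos'],'q7',s['q'][6],'yaw',np.degrees(np.arctan2(R[1,0],R[0,0])),'z',R[:,2],'F',s['contact_force'],'M',s['torque'],s['gripper_width'])
if len(sys.argv)>1:
    t=np.array(eval(sys.argv[1])); print('delta tool mm',R.T@(t-s['ee_pos'])*1000)
E
python3 st.py "(.587,.2243,.157)"
```

```text
0.1 [ 0.2498 -0.5995  0.3017] q7 -2.3122708937579914 yaw 22.628389251749027 z [-0.0009  0.0021 -1.    ] F [ 0.1025 -0.2969  0.4344] M [-0.0263  0.0232 -0.0193] 0.9994351176422077
delta tool mm [ 628.1869 -630.3289  146.1299]
```

Emit:
apply_moves(
  deltas=[
    {"fingers": -1,"tx": 31.4,"ty": -31.5,"tz": 0,"rx": 0,"ry": 0,"rz": 0},
  ],
)

```text
clock: 0.2
ee_pos: [0.2622, -0.5629, 0.3012]
tool_rot: [[0.927, 0.376, -0.004], [0.376, -0.927, -0.003], [-0.005, 0.001, -1.0]]
contact_force: [-0.1, 0.3, 0.7]
gripper_width: 0.997
```

All seven keys are required in every row.

Emit:
apply_moves(
  deltas=[
    {"fingers": -1,"tx": 31.4,"ty": -31.5,"tz": 0,"rx": 0,"ry": 0,"rz": 0},
    {"fingers": -1,"tx": 31.4,"ty": -31.5,"tz": 0,"rx": 0,"ry": 0,"rz": 0},
    {"fingers": -1,"tx": 31.4,"ty": -31.5,"tz": 0,"rx": 0,"ry": 0,"rz": 0},
    {"fingers": -1,"tx": 31.4,"ty": -31.5,"tz": 0,"rx": 0,"ry": 0,"rz": 0},
    {"fingers": -1,"tx": 31.4,"ty": -31.5,"tz": 0,"rx": 0,"ry": 0,"rz": 0},
    {"fingers": -1,"tx": 31.4,"ty": -31.5,"tz": 0,"rx": 0,"ry": 0,"rz": 0},
    {"fingers": -1,"tx": 31.4,"ty": -31.5,"tz": 0,"rx": 0,"ry": 0,"rz": 0},
    {"fingers": -1,"tx": 31.4,"ty": -31.5,"tz": 0,"rx": 0,"ry": 0,"rz": 0},
    {"fingers": -1,"tx": 31.4,"ty": -31.5,"tz": 0,"rx": 0,"ry": 0,"rz": 0},
    {"fingers": -1,"tx": 31.4,"ty": -31.5,"tz": 0,"rx": 0,"ry": 0,"rz": 0},
    {"fingers": -1,"tx": 31.4,"ty": -31.5,"tz": 0,"rx": 0,"ry": 0,"rz": 0},
    {"fingers": -1,"tx": 31.4,"ty": -31.5,"tz": 0,"rx": 0,"ry": 0,"rz": 0},
    {"fingers": -1,"tx": 31.4,"ty": -31.5,"tz": 0,"rx": 0,"ry": 0,"rz": 0},
    {"fingers": -1,"tx": 31.4,"ty": -31.5,"tz": 0,"rx": 0,"ry": 0,"rz": 0},
    {"fingers": -1,"tx": 31.4,"ty": -31.5,"tz": 0,"rx": 0,"ry": 0,"rz": 0},
    {"fingers": -1,"tx": 31.4,"ty": -31.5,"tz": 0,"rx": 0,"ry": 0,"rz": 0},
    {"fingers": -1,"tx": 31.4,"ty": -31.5,"tz": 0,"rx": 0,"ry": 0,"rz": 0},
    {"fingers": -1,"tx": 31.4,"ty": -31.5,"tz": 0,"rx": 0,"ry": 0,"rz": 0},
    {"fingers": -1,"tx": 31.4,"ty": -31.5,"tz": 0,"rx": 0,"ry": 0,"rz": 0},
    {"fingers": -1,"tx": 0,"ty": 0,"tz": 0,"rx": 0,"ry": 0,"rz": 0},
  ],
)

```text
clock: 2.2
ee_pos: [0.5867, 0.2313, 0.3015]
tool_rot: [[0.919, 0.394, -0.001], [0.394, -0.919, 0.006], [0.001, -0.006, -1.0]]
contact_force: [-1.3, 0.6, -0.2]
gripper_width: 0.998
```

Emit:
apply_moves(
  deltas=[
    {"fingers": -1,"tx": 0,"ty": 0,"tz": 0,"rx": 0,"ry": 0,"rz": -5},
    {"fingers": -1,"tx": 0,"ty": 0,"tz": 0,"rx": 0,"ry": 0,"rz": -5},
    {"fingers": -1,"tx": 0,"ty": 0,"tz": 0,"rx": 0,"ry": 0,"rz": -5},
    {"fingers": -1,"tx": 0,"ty": 0,"tz": 0,"rx": 0,"ry": 0,"rz": -5},
    {"fingers": -1,"tx": 0,"ty": 0,"tz": 0,"rx": 0,"ry": 0,"rz": -5},
    {"fingers": -1,"tx": 0,"ty": 0,"tz": 0,"rx": 0,"ry": 0,"rz": -5},
    {"fingers": -1,"tx": 0,"ty": 0,"tz": 0,"rx": 0,"ry": 0,"rz": 0},
    {"fingers": -1,"tx": 0,"ty": 0,"tz": 0,"rx": 0,"ry": 0,"rz": 0},
  ],
)

```text
clock: 3.0
ee_pos: [0.5872, 0.2224, 0.3025]
tool_rot: [[0.609, 0.793, -0.001], [0.793, -0.609, -0.001], [-0.001, -0.0, -1.0]]
contact_force: [-0.3, 1.0, -0.5]
gripper_width: 0.999
```

```bash
python3 st.py "(.587,.2243,.157)"
```

```text
3.0 [0.5872 0.2224 0.3025] q7 -69.58877206575036 yaw 52.478288827415824 z [-0.0008 -0.0005 -1.    ] F [-0.3484  0.9976 -0.533 ] M [-0.0789 -0.0133 -0.001 ] 0.9985290682421623
delta tool mm [  1.5009  -1.2951 145.4535]
```

Emit:
apply_moves(
  deltas=[
    {"fingers": -1,"tx": 1.5,"ty": -1.3,"tz": 25,"rx": 0,"ry": 0,"rz": 0},
    {"fingers": -1,"tx": 0,"ty": 0,"tz": 30,"rx": 0,"ry": 0,"rz": 0},
    {"fingers": -1,"tx": 0,"ty": 0,"tz": 30,"rx": 0,"ry": 0,"rz": 0},
    {"fingers": -1,"tx": 0,"ty": 0,"tz": 25,"rx": 0,"ry": 0,"rz": 0},
    {"fingers": -1,"tx": 0,"ty": 0,"tz": 15,"rx": 0,"ry": 0,"rz": 0},
    {"fingers": -1,"tx": 0,"ty": 0,"tz": 10,"rx": 0,"ry": 0,"rz": 0},
    {"fingers": -1,"tx": 0,"ty": 0,"tz": 10,"rx": 0,"ry": 0,"rz": 0},
    {"fingers": -1,"tx": 0,"ty": 0,"tz": 0,"rx": 0,"ry": 0,"rz": 0},
    {"fingers": -1,"tx": 0,"ty": 0,"tz": 0,"rx": 0,"ry": 0,"rz": 0},
  ],
)

```text
clock: 3.9
ee_pos: [0.5876, 0.2253, 0.1583]
tool_rot: [[0.607, 0.794, 0.001], [0.794, -0.607, 0.0], [0.001, 0.0, -1.0]]
contact_force: [-0.5, 0.4, 0.9]
gripper_width: 1.0
```

```bash
python3 st.py "(.587,.2243,.157)"
```

```text
3.9 [0.5876 0.2253 0.1583] q7 -72.77202222868054 yaw 52.607164004768585 z [ 0.0009  0.0004 -1.    ] F [-0.4913  0.4266  0.8979] M [ 0.0399 -0.0149 -0.0386] 0.9998678174017727
delta tool mm [-1.1123  0.1526  1.2867]
```

Emit:
apply_moves(
  deltas=[
    {"fingers": 1,"tx": -0.8,"ty": 0,"tz": 0.5,"rx": 0,"ry": 0,"rz": 0},
    {"fingers": 1,"tx": 0,"ty": 0,"tz": 0,"rx": 0,"ry": 0,"rz": 0},
    {"fingers": 1,"tx": 0,"ty": 0,"tz": 0,"rx": 0,"ry": 0,"rz": 0},
    {"fingers": 1,"tx": 0,"ty": 0,"tz": 0,"rx": 0,"ry": 0,"rz": 0},
    {"fingers": 1,"tx": 0,"ty": 0,"tz": 0,"rx": 0,"ry": 0,"rz": 0},
    {"fingers": 1,"tx": 0,"ty": 0,"tz": 0,"rx": 0,"ry": 0,"rz": 0},
    {"fingers": 1,"tx": 0,"ty": 0,"tz": 0,"rx": 0,"ry": 0,"rz": 0},
    {"fingers": 1,"tx": 0,"ty": 0,"tz": 0,"rx": 0,"ry": 0,"rz": 0},
  ],
  newtons=25,
)

```text
clock: 4.7
ee_pos: [0.5876, 0.2238, 0.1574]
tool_rot: [[0.608, 0.794, 0.002], [0.794, -0.608, -0.0], [0.001, 0.002, -1.0]]
contact_force: [1.3, -2.3, -1.5]
gripper_width: 0.472
```

```bash
python3 st.py
```

```text
4.7 [0.5876 0.2238 0.1574] q7 -72.75398638498123 yaw 52.576740623686085 z [ 0.0016 -0.0004 -1.    ] F [ 1.3477 -2.306  -1.543 ] M [-0.2058 -0.4098  0.016 ] 0.4716979348460404
```

Emit:
apply_moves(
  deltas=[
    {"fingers": 1,"tx": 0,"ty": 0,"tz": 0,"rx": 0,"ry": 0,"rz": -3},
    {"fingers": 1,"tx": 0,"ty": 0,"tz": 0,"rx": 0,"ry": 0,"rz": -3},
    {"fingers": 1,"tx": 0,"ty": 0,"tz": 0,"rx": 0,"ry": 0,"rz": -3},
    {"fingers": 1,"tx": 0,"ty": 0,"tz": 0,"rx": 0,"ry": 0,"rz": -3},
    {"fingers": 1,"tx": 0,"ty": 0,"tz": 0,"rx": 0,"ry": 0,"rz": -3},
    {"fingers": 1,"tx": 0,"ty": 0,"tz": 0,"rx": 0,"ry": 0,"rz": -3},
    {"fingers": 1,"tx": 0,"ty": 0,"tz": 0,"rx": 0,"ry": 0,"rz": -3},
    {"fingers": 1,"tx": 0,"ty": 0,"tz": 0,"rx": 0,"ry": 0,"rz": -3},
    {"fingers": 1,"tx": 0,"ty": 0,"tz": 0,"rx": 0,"ry": 0,"rz": -3},
    {"fingers": 1,"tx": 0,"ty": 0,"tz": 0,"rx": 0,"ry": 0,"rz": -3},
    {"fingers": 1,"tx": 0,"ty": 0,"tz": 0,"rx": 0,"ry": 0,"rz": -3},
    {"fingers": 1,"tx": 0,"ty": 0,"tz": 0,"rx": 0,"ry": 0,"rz": -3},
    {"fingers": 1,"tx": 0,"ty": 0,"tz": 0,"rx": 0,"ry": 0,"rz": -3},
    {"fingers": 1,"tx": 0,"ty": 0,"tz": 0,"rx": 0,"ry": 0,"rz": -3},
    {"fingers": 1,"tx": 0,"ty": 0,"tz": 0,"rx": 0,"ry": 0,"rz": -3},
    {"fingers": 1,"tx": 0,"ty": 0,"tz": 0,"rx": 0,"ry": 0,"rz": -3},
    {"fingers": 1,"tx": 0,"ty": 0,"tz": 0,"rx": 0,"ry": 0,"rz": 0},
    {"fingers": 1,"tx": 0,"ty": 0,"tz": 0,"rx": 0,"ry": 0,"rz": 0},
  ],
)

```text
clock: 6.5
ee_pos: [0.5879, 0.2238, 0.1574]
tool_rot: [[-0.182, 0.983, 0.002], [0.983, 0.182, -0.0], [-0.001, 0.002, -1.0]]
contact_force: [2.5, -1.3, -0.8]
gripper_width: 0.469
```

```bash
python3 st.py; python3 - <<'E'
from h import *
o=[]
for n,(v,u) in(('top',(183,243)),('scene',(272,333))):
    im=grab(n)['image'][v-40:v+40,u-40:u+40,::-1]
    o.append(cv2.resize(im,None,fx=5,fy=5,interpolation=cv2.INTER_CUBIC))
cv2.imwrite('pics/c2.png',np.hstack(o))
E
```

```text
6.5 [0.5879 0.2238 0.1574] q7 -35.15317337889677 yaw 100.50952421537795 z [ 0.0021 -0.0004 -1.    ] F [ 2.4566 -1.2601 -0.8371] M [-0.3358 -0.8759 -0.0302] 0.46921709688162594
```

View pics/c2.png

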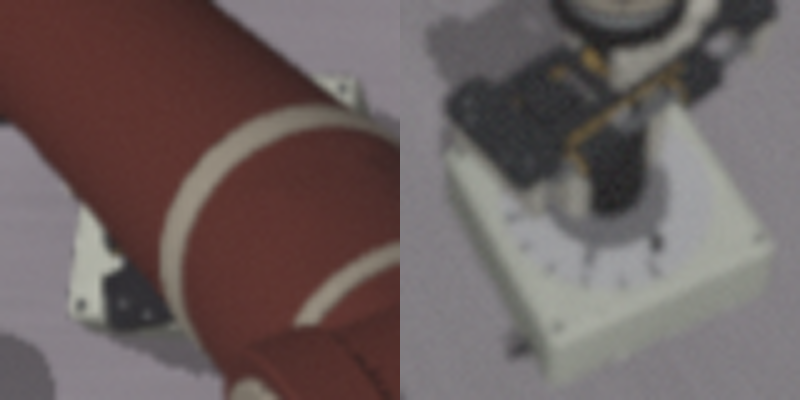

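```bash
cat >> h.py <<'E'
C=np.array([.587,.2243]); YAW=np.radians(-3.16)
def pix(f,ring_deg,r=.05,z=.066):
    a=np.pi/2+YAW-np.radians(np.atleast_1d(ring_deg))
    P=np.c_[C[0]+r*np.cos(a),C[1]+r*np.sin(a),np.full(a.shape,z)]
    return cv2.projectPoints(P,cv2.Rodrigues(np.array(f['R'],float))[0],np.array(f['t'],float),np.array(f['intrinsics'],float),np.array(f['dist_coeffs'],float))[0][:,0]
def dial(): # grey level around the dial at 43..52 mm, scene camera, one value per 2.5 deg
    f=viewer.grab_frame('scene'); g=cv2.cvtColor(f['image'],cv2.COLOR_RGB2GRAY).astype(np.float32)
    A=np.arange(-30,190,5)
    v=np.mean([cv2.remap(g,pix(f,A,r).astype(np.float32)[:,None],None,cv2.INTER_LINEAR)[:,0] for r in(.042,.045,.048,.051)],0)
    return f,A,v
E
python3 - <<'E'
from h import *
f,A,v=dial()
print([(int(a),int(x)) for a,x in zip(A,v)])
print(((pix(f,np.arange(0,181,20))-[293,232])*5).round().tolist(),)
E
```

```text
[(-30, 155), (-25, 151), (-20, 139), (-15, 114), (-10, 106), (-5, 132), (0, 149), (5, 154), (10, 154), (15, 153), (20, 154), (25, 153), (30, 151), (35, 137), (40, 123), (45, 137), (50, 152), (55, 154), (60, 154), (65, 153), (70, 153), (75, 153), (80, 153), (85, 153), (90, 145), (95, 134), (100, 127), (105, 126), (110, 120), (115, 103), (120, 78), (125, 63), (130, 56), (135, 55), (140, 56), (145, 53), (150, 52), (155, 52), (160, 50), (165, 50), (170, 52), (175, 57), (180, 64), (185, 67)]
[[244.0, 254.0], [216.0, 261.0], [186.0, 260.0], [158.0, 249.0], [137.0, 231.0], [124.0, 208.0], [121.0, 184.0], [128.0, 160.0], [144.0, 140.0], [167.0, 127.0]]
```

The scene camera reads the pointer clearly: it is at 40° (place 2), with the stop dip at −11°. Continuing anticlockwise.

Emit:
apply_moves(
  deltas=[
    {"fingers": 1,"tx": 0,"ty": 0,"tz": 0,"rx": 0,"ry": 0,"rz": -3},
    {"fingers": 1,"tx": 0,"ty": 0,"tz": 0,"rx": 0,"ry": 0,"rz": -3},
    {"fingers": 1,"tx": 0,"ty": 0,"tz": 0,"rx": 0,"ry": 0,"rz": -3},
    {"fingers": 1,"tx": 0,"ty": 0,"tz": 0,"rx": 0,"ry": 0,"rz": -3},
    {"fingers": 1,"tx": 0,"ty": 0,"tz": 0,"rx": 0,"ry": 0,"rz": -3},
    {"fingers": 1,"tx": 0,"ty": 0,"tz": 0,"rx": 0,"ry": 0,"rz": -3},
    {"fingers": 1,"tx": 0,"ty": 0,"tz": 0,"rx": 0,"ry": 0,"rz": -3},
    {"fingers": 1,"tx": 0,"ty": 0,"tz": 0,"rx": 0,"ry": 0,"rz": -3},
    {"fingers": 1,"tx": 0,"ty": 0,"tz": 0,"rx": 0,"ry": 0,"rz": -3},
    {"fingers": 1,"tx": 0,"ty": 0,"tz": 0,"rx": 0,"ry": 0,"rz": -3},
    {"fingers": 1,"tx": 0,"ty": 0,"tz": 0,"rx": 0,"ry": 0,"rz": -3},
    {"fingers": 1,"tx": 0,"ty": 0,"tz": 0,"rx": 0,"ry": 0,"rz": 0},
    {"fingers": 1,"tx": 0,"ty": 0,"tz": 0,"rx": 0,"ry": 0,"rz": 0},
  ],
)

```text
clock: 7.95
ee_pos: [0.588, 0.2239, 0.1574]
tool_rot: [[-0.689, 0.725, 0.003], [0.725, 0.689, -0.0], [-0.002, 0.002, -1.0]]
contact_force: [6.1, -1.2, -1.8]
gripper_width: 0.469
```

```bash
cat > d.py <<'E'
from h import *
f,A,v=dial(); print([(int(a),int(x)) for a,x in zip(A,v) if x<145 and a<125])
E
python3 st.py; python3 d.py
```

```text
7.95 [0.588  0.2239 0.1574] q7 -8.453515083728778 yaw 133.56291240043515 z [ 0.0026 -0.0005 -1.    ] F [ 6.1471 -1.1634 -1.848 ] M [-0.3979 -1.2507  0.0006] 0.4686186406487844
[(-20, 138), (-15, 111), (-10, 98), (-5, 104), (0, 115), (5, 137), (100, 140), (105, 135), (110, 124), (115, 102), (120, 71)]
```

Pointer is at place 0 and unloaded. From here I use fine steps.

Emit:
apply_moves(
  deltas=[
    {"fingers": 1,"tx": 0,"ty": 0,"tz": 0,"rx": 0,"ry": 0,"rz": -1.5},
    {"fingers": 1,"tx": 0,"ty": 0,"tz": 0,"rx": 0,"ry": 0,"rz": -1.5},
    {"fingers": 1,"tx": 0,"ty": 0,"tz": 0,"rx": 0,"ry": 0,"rz": 0},
    {"fingers": 1,"tx": 0,"ty": 0,"tz": 0,"rx": 0,"ry": 0,"rz": 0},
  ],
)

```text
clock: 8.4
ee_pos: [0.5881, 0.2239, 0.1574]
tool_rot: [[-0.726, 0.688, 0.003], [0.688, 0.726, -0.001], [-0.002, 0.001, -1.0]]
contact_force: [5.2, -1.7, -1.3]
gripper_width: 0.472
```

```bash
python3 st.py; python3 d.py
```

```text
8.4 [0.5881 0.2239 0.1574] q7 -5.993312016456568 yaw 136.55894441042395 z [ 0.0027 -0.0005 -1.    ] F [ 5.1779 -1.7239 -1.332 ] M [-0.4075 -1.3202 -0.0166] 0.47200889205364116
[(-20, 139), (-15, 112), (-10, 98), (-5, 105), (0, 114), (5, 138), (100, 137), (105, 131), (110, 118), (115, 95), (120, 65)]
```

Emit:
apply_moves(
  deltas=[
    {"fingers": 1,"tx": 0,"ty": 0,"tz": 0,"rx": 0,"ry": 0,"rz": -1},
    {"fingers": 1,"tx": 0,"ty": 0,"tz": 0,"rx": 0,"ry": 0,"rz": -1},
    {"fingers": 1,"tx": 0,"ty": 0,"tz": 0,"rx": 0,"ry": 0,"rz": 0},
    {"fingers": 1,"tx": 0,"ty": 0,"tz": 0,"rx": 0,"ry": 0,"rz": 0},
  ],
)

```text
clock: 8.85
ee_pos: [0.5881, 0.2239, 0.1575]
tool_rot: [[-0.75, 0.662, 0.003], [0.662, 0.75, -0.0], [-0.002, 0.001, -1.0]]
contact_force: [5.4, -1.3, -2.3]
gripper_width: 0.468
```

```bash
python3 st.py
```

```text
8.85 [0.5881 0.2239 0.1575] q7 -4.347953656671294 yaw 138.56157437836086 z [ 0.0027 -0.0005 -1.    ] F [ 5.4179 -1.2868 -2.3081] M [-0.3646 -1.3081 -0.0092] 0.46794944988365367
```

Emit:
apply_moves(
  deltas=[
    {"fingers": 1,"tx": 0,"ty": 0,"tz": 0,"rx": 0,"ry": 0,"rz": -1},
    {"fingers": 1,"tx": 0,"ty": 0,"tz": 0,"rx": 0,"ry": 0,"rz": -1},
    {"fingers": 1,"tx": 0,"ty": 0,"tz": 0,"rx": 0,"ry": 0,"rz": 0},
    {"fingers": 1,"tx": 0,"ty": 0,"tz": 0,"rx": 0,"ry": 0,"rz": 0},
  ],
)

```text
clock: 9.25
ee_pos: [0.5881, 0.2239, 0.1575]
tool_rot: [[-0.772, 0.635, 0.003], [0.635, 0.772, -0.001], [-0.003, 0.001, -1.0]]
contact_force: [6.2, -0.9, -1.4]
gripper_width: 0.471
```

```bash
python3 st.py
```

```text
9.25 [0.5881 0.2239 0.1575] q7 -2.6994479721315816 yaw 140.56516704992663 z [ 0.0028 -0.0005 -1.    ] F [ 6.1539 -0.8633 -1.4137] M [-0.3709 -1.2982 -0.0355] 0.4714241073077998
```

Emit:
apply_moves(
  deltas=[
    {"fingers": 1,"tx": 0,"ty": 0,"tz": 0,"rx": 0,"ry": 0,"rz": -1},
    {"fingers": 1,"tx": 0,"ty": 0,"tz": 0,"rx": 0,"ry": 0,"rz": -1},
    {"fingers": 1,"tx": 0,"ty": 0,"tz": 0,"rx": 0,"ry": 0,"rz": 0},
    {"fingers": 1,"tx": 0,"ty": 0,"tz": 0,"rx": 0,"ry": 0,"rz": 0},
  ],
)

```text
clock: 9.65
ee_pos: [0.5881, 0.2239, 0.1574]
tool_rot: [[-0.794, 0.608, 0.003], [0.608, 0.794, -0.001], [-0.003, 0.001, -1.0]]
contact_force: [5.6, -2.2, -1.5]
gripper_width: 0.466
```

```bash
python3 st.py;python3 d.py
```

```text
9.65 [0.5881 0.2239 0.1574] q7 -1.0468633904530233 yaw 142.56286764808317 z [ 0.0028 -0.0005 -1.    ] F [ 5.5694 -2.1827 -1.5224] M [-0.362  -1.2956 -0.0079] 0.46579605592302264
[(-20, 141), (-15, 116), (-10, 101), (-5, 105), (0, 114), (5, 137), (95, 138), (100, 137), (105, 135), (110, 122), (115, 107), (120, 100)]
```

Emit:
apply_moves(
  deltas=[
    {"fingers": 1,"tx": 0,"ty": 0,"tz": 0,"rx": 0,"ry": 0,"rz": -1},
    {"fingers": 1,"tx": 0,"ty": 0,"tz": 0,"rx": 0,"ry": 0,"rz": -0.5},
    {"fingers": 1,"tx": 0,"ty": 0,"tz": 0,"rx": 0,"ry": 0,"rz": 0},
    {"fingers": 1,"tx": 0,"ty": 0,"tz": 0,"rx": 0,"ry": 0,"rz": 0},
  ],
)

```text
clock: 10.1
ee_pos: [0.5881, 0.2239, 0.1574]
tool_rot: [[-0.809, 0.588, 0.003], [0.588, 0.809, -0.0], [-0.002, 0.001, -1.0]]
contact_force: [5.5, -0.5, -1.8]
gripper_width: 0.472
```

```bash
python3 st.py
```

```text
10.1 [0.5881 0.2239 0.1574] q7 0.15944588335825235 yaw 144.00632207046556 z [ 0.0027 -0.0003 -1.    ] F [ 5.5354 -0.5215 -1.8347] M [-0.2487 -1.3074 -0.2052] 0.4716025691969179
```

Emit:
apply_moves(
  deltas=[
    {"fingers": 1,"tx": 0,"ty": 0,"tz": 0,"rx": 0,"ry": 0,"rz": -0.4},
    {"fingers": 1,"tx": 0,"ty": 0,"tz": 0,"rx": 0,"ry": 0,"rz": 0},
    {"fingers": 1,"tx": 0,"ty": 0,"tz": 0,"rx": 0,"ry": 0,"rz": 0},
  ],
)

```text
clock: 10.4
ee_pos: [0.5881, 0.2239, 0.1574]
tool_rot: [[-0.813, 0.582, 0.003], [0.582, 0.813, -0.0], [-0.002, 0.001, -1.0]]
contact_force: [5.3, -1.7, -1.3]
gripper_width: 0.47
```

```bash
python3 st.py; python3 d.py
```

```text
10.4 [0.5881 0.2239 0.1574] q7 0.47362457394058594 yaw 144.38193602424064 z [ 0.0026 -0.0002 -1.    ] F [ 5.2711 -1.6997 -1.32  ] M [-0.2984 -1.2927 -0.2298] 0.4701085386550721
[(-20, 139), (-15, 112), (-10, 94), (-5, 101), (0, 116), (5, 139), (95, 140), (100, 140), (105, 139), (110, 135), (115, 127), (120, 124)]
```

Emit:
apply_moves(
  deltas=[
    {"fingers": 1,"tx": 0,"ty": 0,"tz": 0,"rx": 0,"ry": 0,"rz": -0.5},
    {"fingers": 1,"tx": 0,"ty": 0,"tz": 0,"rx": 0,"ry": 0,"rz": 0},
    {"fingers": 1,"tx": 0,"ty": 0,"tz": 0,"rx": 0,"ry": 0,"rz": 0},
  ],
)

```text
clock: 10.75
ee_pos: [0.5881, 0.2239, 0.1574]
tool_rot: [[-0.818, 0.575, 0.003], [0.575, 0.818, -0.0], [-0.002, 0.001, -1.0]]
contact_force: [5.7, -0.2, -1.7]
gripper_width: 0.469
```

```bash
python3 st.py
```

```text
10.75 [0.5881 0.2239 0.1574] q7 0.8981811111901593 yaw 144.89727965183525 z [ 0.0026 -0.0002 -1.    ] F [ 5.6532 -0.2418 -1.7448] M [-0.2549 -1.3345 -0.2194] 0.46925554467351327
```

Emit:
apply_moves(
  deltas=[
    {"fingers": 1,"tx": 0,"ty": 0,"tz": 0,"rx": 0,"ry": 0,"rz": -0.5},
    {"fingers": 1,"tx": 0,"ty": 0,"tz": 0,"rx": 0,"ry": 0,"rz": 0},
    {"fingers": 1,"tx": 0,"ty": 0,"tz": 0,"rx": 0,"ry": 0,"rz": 0},
  ],
)

```text
clock: 11.05
ee_pos: [0.5881, 0.2239, 0.1575]
tool_rot: [[-0.823, 0.568, 0.003], [0.568, 0.823, -0.0], [-0.002, 0.001, -1.0]]
contact_force: [5.7, -0.5, -0.9]
gripper_width: 0.473
```

```bash
python3 st.py;python3 d.py
```

```text
11.05 [0.5881 0.2239 0.1575] q7 1.316699206911619 yaw 145.40432419496875 z [ 0.0027 -0.0003 -1.    ] F [ 5.6783 -0.5085 -0.8518] M [-0.3251 -1.2933 -0.1845] 0.473256591905645
[(-20, 138), (-15, 112), (-10, 97), (-5, 105), (0, 120), (5, 142), (100, 144), (110, 142), (115, 139), (120, 138)]
```

The dial readout shows the pointer creeping toward the stop against the detent. Continuing.

Emit:
apply_moves(
  deltas=[
    {"fingers": 1,"tx": 0,"ty": 0,"tz": 0,"rx": 0,"ry": 0,"rz": -0.6},
    {"fingers": 1,"tx": 0,"ty": 0,"tz": 0,"rx": 0,"ry": 0,"rz": 0},
    {"fingers": 1,"tx": 0,"ty": 0,"tz": 0,"rx": 0,"ry": 0,"rz": 0},
  ],
)

```text
clock: 11.4
ee_pos: [0.5881, 0.2239, 0.1574]
tool_rot: [[-0.829, 0.559, 0.003], [0.559, 0.829, -0.0], [-0.002, 0.001, -1.0]]
contact_force: [5.6, -1.5, -2.1]
gripper_width: 0.471
```

```bash
python3 st.py
```

```text
11.4 [0.5881 0.2239 0.1574] q7 1.8193417163622334 yaw 146.01737212368712 z [ 0.0027 -0.0003 -1.    ] F [ 5.5527 -1.533  -2.0603] M [-0.3203 -1.2981 -0.1452] 0.4706257902206449
```

Emit:
apply_moves(
  deltas=[
    {"fingers": 1,"tx": 0,"ty": 0,"tz": 0,"rx": 0,"ry": 0,"rz": -0.5},
    {"fingers": 1,"tx": 0,"ty": 0,"tz": 0,"rx": 0,"ry": 0,"rz": 0},
    {"fingers": 1,"tx": 0,"ty": 0,"tz": 0,"rx": 0,"ry": 0,"rz": 0},
  ],
)

```text
clock: 11.7
ee_pos: [0.5881, 0.2239, 0.1574]
tool_rot: [[-0.834, 0.552, 0.003], [0.552, 0.834, -0.0], [-0.002, 0.001, -1.0]]
contact_force: [5.2, -1.4, -1.7]
gripper_width: 0.469
```

```bash
python3 st.py; python3 d.py
```

```text
11.7 [0.5881 0.2239 0.1574] q7 2.227631006247642 yaw 146.50493774770445 z [ 0.0027 -0.0003 -1.    ] F [ 5.2039 -1.3764 -1.7493] M [-0.2698 -1.3284 -0.2166] 0.468527102391808
[(-20, 136), (-15, 112), (-10, 93), (-5, 103), (0, 123)]
```

Emit:
apply_moves(
  deltas=[
    {"fingers": 1,"tx": 0,"ty": 0,"tz": 0,"rx": 0,"ry": 0,"rz": -0.3},
    {"fingers": 1,"tx": 0,"ty": 0,"tz": 0,"rx": 0,"ry": 0,"rz": 0},
    {"fingers": 1,"tx": 0,"ty": 0,"tz": 0,"rx": 0,"ry": 0,"rz": 0},
  ],
)

```text
clock: 12.05
ee_pos: [0.5881, 0.2239, 0.1574]
tool_rot: [[-0.837, 0.548, 0.003], [0.548, 0.837, -0.0], [-0.002, 0.001, -1.0]]
contact_force: [5.8, -0.8, -1.9]
gripper_width: 0.466
```

```bash
python3 st.py; python3 d.py
```

```text
12.05 [0.5881 0.2239 0.1574] q7 2.464858589296585 yaw 146.78608313335707 z [ 0.0026 -0.0002 -1.    ] F [ 5.8069 -0.8342 -1.9185] M [-0.2765 -1.3264 -0.169 ] 0.4660198566740627
[(-20, 137), (-15, 111), (-10, 94), (-5, 102), (0, 125)]
```

Emit:
apply_moves(
  deltas=[
    {"fingers": 1,"tx": 0,"ty": 0,"tz": 0,"rx": 0,"ry": 0,"rz": -0.3},
    {"fingers": 1,"tx": 0,"ty": 0,"tz": 0,"rx": 0,"ry": 0,"rz": 0},
    {"fingers": 1,"tx": 0,"ty": 0,"tz": 0,"rx": 0,"ry": 0,"rz": 0},
  ],
)

```text
clock: 12.4
ee_pos: [0.5882, 0.2239, 0.1575]
tool_rot: [[-0.839, 0.544, 0.003], [0.544, 0.839, -0.0], [-0.002, 0.001, -1.0]]
contact_force: [5.7, -0.7, -1.8]
gripper_width: 0.469
```

```bash
python3 st.py
```

```text
12.4 [0.5882 0.2239 0.1575] q7 2.7031739721258043 yaw 147.06344417781054 z [ 0.0026 -0.0001 -1.    ] F [ 5.6551 -0.6805 -1.7755] M [-0.2573 -1.2814 -0.2848] 0.46929137613003813
```

Emit:
apply_moves(
  deltas=[
    {"fingers": 1,"tx": 0,"ty": 0,"tz": 0,"rx": 0,"ry": 0,"rz": -0.2},
    {"fingers": 1,"tx": 0,"ty": 0,"tz": 0,"rx": 0,"ry": 0,"rz": 0},
    {"fingers": 1,"tx": 0,"ty": 0,"tz": 0,"rx": 0,"ry": 0,"rz": 0},
    {"fingers": 1,"tx": 0,"ty": 0,"tz": 0,"rx": 0,"ry": 0,"rz": 0},
  ],
)

```text
clock: 12.8
ee_pos: [0.5882, 0.2239, 0.1574]
tool_rot: [[-0.841, 0.541, 0.003], [0.541, 0.841, -0.0], [-0.002, 0.001, -1.0]]
contact_force: [5.2, -0.8, -2.6]
gripper_width: 0.469
```

```bash
python3 st.py; python3 d.py
```

```text
12.8 [0.5882 0.2239 0.1574] q7 2.858418524857422 yaw 147.24627776545458 z [ 0.0025 -0.0001 -1.    ] F [ 5.1636 -0.7719 -2.6281] M [-0.3144 -1.3169 -0.32  ] 0.46947437371326756
[(-20, 137), (-15, 112), (-10, 94), (-5, 103), (0, 128)]
```

Emit:
apply_moves(
  deltas=[
    {"fingers": 1,"tx": 0,"ty": 0,"tz": 0,"rx": 0,"ry": 0,"rz": -0.2},
    {"fingers": 1,"tx": 0,"ty": 0,"tz": 0,"rx": 0,"ry": 0,"rz": 0},
    {"fingers": 1,"tx": 0,"ty": 0,"tz": 0,"rx": 0,"ry": 0,"rz": 0},
    {"fingers": 1,"tx": 0,"ty": 0,"tz": 0,"rx": 0,"ry": 0,"rz": 0},
  ],
)

```text
clock: 13.25
ee_pos: [0.5882, 0.2239, 0.1574]
tool_rot: [[-0.843, 0.538, 0.003], [0.538, 0.843, -0.0], [-0.002, 0.001, -1.0]]
contact_force: [6.0, -0.4, -2.3]
gripper_width: 0.471
```

```bash
python3 st.py; python3 d.py
```

```text
13.25 [0.5882 0.2239 0.1574] q7 3.011112513629953 yaw 147.4275464721108 z [ 0.0025 -0.     -1.    ] F [ 6.0259 -0.4164 -2.2698] M [-0.253  -1.3443 -0.377 ] 0.47117768122478204
[(-20, 137), (-15, 112), (-10, 93), (-5, 103), (0, 128)]
```

Moment is 0.38 N m and the pointer no longer advances, so it is resting on the stop. Now clockwise: 110° first, which stays short of place 5 for any play.

Emit:
apply_moves(
  deltas=[
    {"fingers": 1,"tx": 0,"ty": 0,"tz": 0,"rx": 0,"ry": 0,"rz": 4},
    {"fingers": 1,"tx": 0,"ty": 0,"tz": 0,"rx": 0,"ry": 0,"rz": 4},
    {"fingers": 1,"tx": 0,"ty": 0,"tz": 0,"rx": 0,"ry": 0,"rz": 4},
    {"fingers": 1,"tx": 0,"ty": 0,"tz": 0,"rx": 0,"ry": 0,"rz": 4},
    {"fingers": 1,"tx": 0,"ty": 0,"tz": 0,"rx": 0,"ry": 0,"rz": 4},
    {"fingers": 1,"tx": 0,"ty": 0,"tz": 0,"rx": 0,"ry": 0,"rz": 4},
    {"fingers": 1,"tx": 0,"ty": 0,"tz": 0,"rx": 0,"ry": 0,"rz": 4},
    {"fingers": 1,"tx": 0,"ty": 0,"tz": 0,"rx": 0,"ry": 0,"rz": 4},
    {"fingers": 1,"tx": 0,"ty": 0,"tz": 0,"rx": 0,"ry": 0,"rz": 4},
    {"fingers": 1,"tx": 0,"ty": 0,"tz": 0,"rx": 0,"ry": 0,"rz": 4},
    {"fingers": 1,"tx": 0,"ty": 0,"tz": 0,"rx": 0,"ry": 0,"rz": 4},
    {"fingers": 1,"tx": 0,"ty": 0,"tz": 0,"rx": 0,"ry": 0,"rz": 4},
    {"fingers": 1,"tx": 0,"ty": 0,"tz": 0,"rx": 0,"ry": 0,"rz": 4},
    {"fingers": 1,"tx": 0,"ty": 0,"tz": 0,"rx": 0,"ry": 0,"rz": 4},
    {"fingers": 1,"tx": 0,"ty": 0,"tz": 0,"rx": 0,"ry": 0,"rz": 4},
    {"fingers": 1,"tx": 0,"ty": 0,"tz": 0,"rx": 0,"ry": 0,"rz": 4},
    {"fingers": 1,"tx": 0,"ty": 0,"tz": 0,"rx": 0,"ry": 0,"rz": 4},
    {"fingers": 1,"tx": 0,"ty": 0,"tz": 0,"rx": 0,"ry": 0,"rz": 4},
    {"fingers": 1,"tx": 0,"ty": 0,"tz": 0,"rx": 0,"ry": 0,"rz": 0},
    {"fingers": 1,"tx": 0,"ty": 0,"tz": 0,"rx": 0,"ry": 0,"rz": 0},
  ],
)

```text
clock: 15.3
ee_pos: [0.5877, 0.2238, 0.1574]
tool_rot: [[0.249, 0.968, 0.002], [0.968, -0.249, -0.001], [-0.0, 0.002, -1.0]]
contact_force: [5.3, -2.9, -1.0]
gripper_width: 0.468
```

```bash
python3 st.py; python3 d.py
```

```text
15.3 [0.5877 0.2238 0.1574] q7 -54.9612523625047 yaw 75.56381719550564 z [ 0.002  -0.0007 -1.    ] F [ 5.2701 -2.8644 -1.0447] M [-0.5317 -1.0667  0.0029] 0.46831208383826967
[(-20, 139), (-15, 113), (-10, 106), (-5, 132), (35, 138), (40, 122), (45, 135)]
```

Emit:
apply_moves(
  deltas=[
    {"fingers": 1,"tx": 0,"ty": 0,"tz": 0,"rx": 0,"ry": 0,"rz": 4},
    {"fingers": 1,"tx": 0,"ty": 0,"tz": 0,"rx": 0,"ry": 0,"rz": 4},
    {"fingers": 1,"tx": 0,"ty": 0,"tz": 0,"rx": 0,"ry": 0,"rz": 4},
    {"fingers": 1,"tx": 0,"ty": 0,"tz": 0,"rx": 0,"ry": 0,"rz": 4},
    {"fingers": 1,"tx": 0,"ty": 0,"tz": 0,"rx": 0,"ry": 0,"rz": 4},
    {"fingers": 1,"tx": 0,"ty": 0,"tz": 0,"rx": 0,"ry": 0,"rz": 4},
    {"fingers": 1,"tx": 0,"ty": 0,"tz": 0,"rx": 0,"ry": 0,"rz": 4},
    {"fingers": 1,"tx": 0,"ty": 0,"tz": 0,"rx": 0,"ry": 0,"rz": 4},
    {"fingers": 1,"tx": 0,"ty": 0,"tz": 0,"rx": 0,"ry": 0,"rz": 4},
    {"fingers": 1,"tx": 0,"ty": 0,"tz": 0,"rx": 0,"ry": 0,"rz": 2},
    {"fingers": 1,"tx": 0,"ty": 0,"tz": 0,"rx": 0,"ry": 0,"rz": 0},
    {"fingers": 1,"tx": 0,"ty": 0,"tz": 0,"rx": 0,"ry": 0,"rz": 0},
  ],
)

```text
clock: 16.55
ee_pos: [0.5875, 0.224, 0.1574]
tool_rot: [[0.792, 0.61, 0.002], [0.61, -0.792, -0.0], [0.001, 0.001, -1.0]]
contact_force: [5.0, -2.8, -1.0]
gripper_width: 0.47
```

```bash
python3 st.py; python3 d.py
```

```text
16.55 [0.5875 0.224  0.1574] q7 -84.42095664131217 yaw 37.59694093800924 z [ 0.0017 -0.0003 -1.    ] F [ 4.9687 -2.7865 -1.0349] M [-0.5124 -1.0292  0.0295] 0.47029747143338424
[(-20, 140), (-15, 113), (-10, 106), (-5, 132), (75, 137), (80, 122), (85, 130)]
```

Dial reads place 2, then place 4 (80°), unloaded. One more click to go, in small steps.

Emit:
apply_moves(
  deltas=[
    {"fingers": 1,"tx": 0,"ty": 0,"tz": 0,"rx": 0,"ry": 0,"rz": 3},
    {"fingers": 1,"tx": 0,"ty": 0,"tz": 0,"rx": 0,"ry": 0,"rz": 3},
    {"fingers": 1,"tx": 0,"ty": 0,"tz": 0,"rx": 0,"ry": 0,"rz": 3},
    {"fingers": 1,"tx": 0,"ty": 0,"tz": 0,"rx": 0,"ry": 0,"rz": 0},
    {"fingers": 1,"tx": 0,"ty": 0,"tz": 0,"rx": 0,"ry": 0,"rz": 0},
  ],
)

```text
clock: 17.1
ee_pos: [0.5874, 0.224, 0.1574]
tool_rot: [[0.878, 0.479, 0.002], [0.479, -0.878, -0.0], [0.001, 0.001, -1.0]]
contact_force: [4.0, -2.8, -0.5]
gripper_width: 0.47
```

```bash
python3 st.py; python3 d.py
```

```text
17.1 [0.5874 0.224  0.1574] q7 -91.32482074520995 yaw 28.588604278985535 z [ 0.0016 -0.0002 -1.    ] F [ 3.9912 -2.8137 -0.5434] M [-0.5457 -1.0043 -0.0283] 0.4695132001663157
[(-20, 139), (-15, 114), (-10, 107), (-5, 132), (75, 136), (80, 121), (85, 129)]
```

Emit:
apply_moves(
  deltas=[
    {"fingers": 1,"tx": 0,"ty": 0,"tz": 0,"rx": 0,"ry": 0,"rz": 2},
    {"fingers": 1,"tx": 0,"ty": 0,"tz": 0,"rx": 0,"ry": 0,"rz": 2},
    {"fingers": 1,"tx": 0,"ty": 0,"tz": 0,"rx": 0,"ry": 0,"rz": 0},
    {"fingers": 1,"tx": 0,"ty": 0,"tz": 0,"rx": 0,"ry": 0,"rz": 0},
  ],
)

```text
clock: 17.55
ee_pos: [0.5874, 0.2241, 0.1574]
tool_rot: [[0.909, 0.416, 0.002], [0.416, -0.909, -0.0], [0.001, 0.001, -1.0]]
contact_force: [4.1, -3.4, -0.8]
gripper_width: 0.469
```

```bash
python3 st.py; python3 d.py
```

```text
17.55 [0.5874 0.2241 0.1574] q7 -94.39558369579625 yaw 24.589442632237127 z [ 0.0017 -0.0003 -1.    ] F [ 4.1352 -3.3654 -0.7874] M [-0.5465 -1.0481  0.0899] 0.4685611102886265
[(-20, 139), (-15, 114), (-10, 105), (-5, 132), (80, 131), (85, 116), (90, 126), (95, 142)]
```

Emit:
apply_moves(
  deltas=[
    {"fingers": 1,"tx": 0,"ty": 0,"tz": 0,"rx": 0,"ry": 0,"rz": 2},
    {"fingers": 1,"tx": 0,"ty": 0,"tz": 0,"rx": 0,"ry": 0,"rz": 2},
    {"fingers": 1,"tx": 0,"ty": 0,"tz": 0,"rx": 0,"ry": 0,"rz": 1.5},
    {"fingers": 1,"tx": 0,"ty": 0,"tz": 0,"rx": 0,"ry": 0,"rz": 0},
    {"fingers": 1,"tx": 0,"ty": 0,"tz": 0,"rx": 0,"ry": 0,"rz": 0},
  ],
)

```text
clock: 18.1
ee_pos: [0.5874, 0.2241, 0.1574]
tool_rot: [[0.945, 0.326, 0.002], [0.326, -0.945, 0.0], [0.002, 0.001, -1.0]]
contact_force: [4.7, -2.6, -1.5]
gripper_width: 0.472
```

```bash
python3 st.py; python3 d.py
```

```text
18.1 [0.5874 0.2241 0.1574] q7 -98.62601828688777 yaw 19.035665830804245 z [ 0.0016  0.     -1.    ] F [ 4.6819 -2.5974 -1.5351] M [-0.5287 -1.0539  0.023 ] 0.47245873034490543
[(-20, 140), (-15, 115), (-10, 106), (-5, 132), (85, 135), (90, 122), (95, 132)]
```

Emit:
apply_moves(
  deltas=[
    {"fingers": 1,"tx": 0,"ty": 0,"tz": 0,"rx": 0,"ry": 0,"rz": 2},
    {"fingers": 1,"tx": 0,"ty": 0,"tz": 0,"rx": 0,"ry": 0,"rz": 0},
    {"fingers": 1,"tx": 0,"ty": 0,"tz": 0,"rx": 0,"ry": 0,"rz": 0},
    {"fingers": 1,"tx": 0,"ty": 0,"tz": 0,"rx": 0,"ry": 0,"rz": 0},
  ],
)

```text
clock: 18.55
ee_pos: [0.5874, 0.2241, 0.1574]
tool_rot: [[0.956, 0.293, 0.002], [0.293, -0.956, 0.0], [0.002, 0.0, -1.0]]
contact_force: [5.5, -2.4, -0.8]
gripper_width: 0.467
```

```bash
python3 st.py; python3 d.py
```

```text
18.55 [0.5874 0.2241 0.1574] q7 -100.16766041535239 yaw 17.01430418984321 z [ 0.0016  0.0001 -1.    ] F [ 5.4876 -2.3935 -0.8241] M [-0.5378 -1.0877 -0.0494] 0.4670187265168965
[(-20, 139), (-15, 113), (-10, 107), (-5, 133), (95, 135), (100, 120), (105, 124), (110, 141)]
```

Snapped home to place 5 (dip at about 101°), moment zero. Release and rise.

Emit:
apply_moves(
  deltas=[
    {"fingers": -1,"tx": 0,"ty": 0,"tz": 0,"rx": 0,"ry": 0,"rz": 0},
    {"fingers": -1,"tx": 0,"ty": 0,"tz": 0,"rx": 0,"ry": 0,"rz": 0},
    {"fingers": -1,"tx": 0,"ty": 0,"tz": 0,"rx": 0,"ry": 0,"rz": 0},
    {"fingers": -1,"tx": 0,"ty": 0,"tz": 0,"rx": 0,"ry": 0,"rz": 0},
    {"fingers": -1,"tx": 0,"ty": 0,"tz": 0,"rx": 0,"ry": 0,"rz": 0},
    {"fingers": -1,"tx": 0,"ty": 0,"tz": -15,"rx": 0,"ry": 0,"rz": 0},
    {"fingers": -1,"tx": 0,"ty": 0,"tz": -30,"rx": 0,"ry": 0,"rz": 0},
    {"fingers": -1,"tx": 0,"ty": 0,"tz": -40,"rx": 0,"ry": 0,"rz": 0},
    {"fingers": -1,"tx": 0,"ty": 0,"tz": -40,"rx": 0,"ry": 0,"rz": 0},
    {"fingers": -1,"tx": 0,"ty": 0,"tz": -20,"rx": 0,"ry": 0,"rz": 0},
    {"fingers": -1,"tx": 0,"ty": 0,"tz": 0,"rx": 0,"ry": 0,"rz": 0},
    {"fingers": -1,"tx": 0,"ty": 0,"tz": 0,"rx": 0,"ry": 0,"rz": 0},
  ],
)

```text
clock: 19.8
ee_pos: [0.5864, 0.2244, 0.3029]
tool_rot: [[0.956, 0.294, 0.0], [0.294, -0.956, 0.0], [0.001, -0.0, -1.0]]
contact_force: [-0.2, -0.5, -1.1]
gripper_width: 1.002
```

```bash
python3 st.py "(.46,-.244,.30)"; python3 d.py;  python3 - <<'E'
from h import *
f=grab('scene'); im=f['image'][222:322,283:383,::-1]
cv2.imwrite('pics/c3.png',cv2.resize(im,None,fx=5,fy=5,interpolation=cv2.INTER_CUBIC))
E
```

```text
19.8 [0.5864 0.2244 0.3029] q7 -98.94784798769506 yaw 17.120999756005528 z [ 0.0005  0.0003 -1.    ] F [-0.2262 -0.5294 -1.0759] M [ 0.0611  0.0144 -0.0181] 1.0019995907599508
delta tool mm [-258.7275  410.3928    2.6408]
[(-20, 140), (-15, 114), (-10, 106), (-5, 132), (95, 135), (100, 121), (105, 124), (110, 142)]
```

View pics/c3.png

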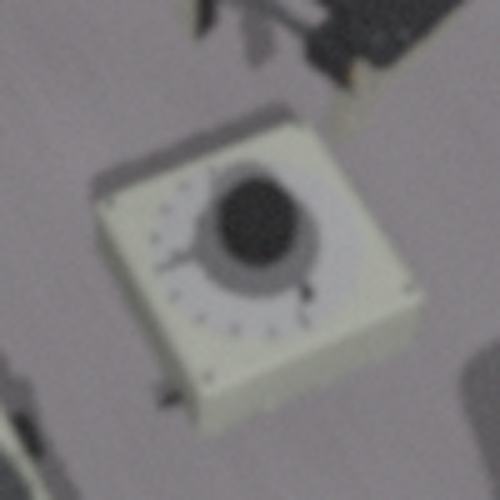

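Pointer stub sits on the long tick of place 5 (crop px (165,267)), with the peg at (306,292). Dial confirmed, and the arm has released. Moving to behind the lever with the fingers closing.

Emit:
apply_moves(
  deltas=[
    {"fingers": 1,"tx": -21.6,"ty": 37.3,"tz": 0,"rx": 0,"ry": 0,"rz": 0},
    {"fingers": 1,"tx": -21.6,"ty": 37.3,"tz": 0,"rx": 0,"ry": 0,"rz": 0},
    {"fingers": 1,"tx": -21.6,"ty": 37.3,"tz": 0,"rx": 0,"ry": 0,"rz": 0},
    {"fingers": 1,"tx": -21.6,"ty": 37.3,"tz": 0,"rx": 0,"ry": 0,"rz": 0},
    {"fingers": 1,"tx": -21.6,"ty": 37.3,"tz": 0,"rx": 0,"ry": 0,"rz": 0},
    {"fingers": 1,"tx": -21.6,"ty": 37.3,"tz": 0,"rx": 0,"ry": 0,"rz": 0},
    {"fingers": 1,"tx": -21.6,"ty": 37.3,"tz": 0,"rx": 0,"ry": 0,"rz": 0},
    {"fingers": 1,"tx": -21.6,"ty": 37.3,"tz": 0,"rx": 0,"ry": 0,"rz": 0},
    {"fingers": 1,"tx": -21.6,"ty": 37.3,"tz": 0,"rx": 0,"ry": 0,"rz": 0},
    {"fingers": 1,"tx": -21.6,"ty": 37.3,"tz": 0,"rx": 0,"ry": 0,"rz": 0},
    {"fingers": 1,"tx": -21.6,"ty": 37.3,"tz": 0,"rx": 0,"ry": 0,"rz": 0},
    {"fingers": 1,"tx": 0,"ty": 0,"tz": 0,"rx": 0,"ry": 0,"rz": 0},
    {"fingers": 1,"tx": 0,"ty": 0,"tz": 0,"rx": 0,"ry": 0,"rz": 0},
    {"fingers": 1,"tx": 0,"ty": 0,"tz": 30,"rx": 0,"ry": 0,"rz": 0},
    {"fingers": 1,"tx": 0,"ty": 0,"tz": 30,"rx": 0,"ry": 0,"rz": 0},
    {"fingers": 1,"tx": 0,"ty": 0,"tz": 25,"rx": 0,"ry": 0,"rz": 0},
    {"fingers": 1,"tx": 0,"ty": 0,"tz": 14,"rx": 0,"ry": 0,"rz": 0},
    {"fingers": 1,"tx": 0,"ty": 0,"tz": 0,"rx": 0,"ry": 0,"rz": 0},
    {"fingers": 1,"tx": 0,"ty": 0,"tz": 0,"rx": 0,"ry": 0,"rz": 0},
  ],
)

```text
clock: 21.8
ee_pos: [0.4811, -0.236, 0.2031]
tool_rot: [[0.955, 0.297, -0.0], [0.297, -0.955, 0.001], [0.0, -0.001, -1.0]]
contact_force: [-0.7, -0.4, 0.8]
gripper_width: 0.007
```

```bash
python3 st.py "(.559,-.2138,.204)"; python3 - <<'E'
from h import *
f=grab('scene'); im=f['image'][110:230,220:370,::-1]
cv2.imwrite('pics/c4.png',cv2.resize(im,None,fx=5,fy=5,interpolation=cv2.INTER_CUBIC))
E
```

```text
21.8 [ 0.4811 -0.236   0.2031] q7 -51.164816362308706 yaw 17.26937344167046 z [-0.0004  0.0013 -1.    ] F [-0.7352 -0.3882  0.7743] M [ 0.0457 -0.0142 -0.0117] 0.00655591927125179
delta tool mm [80.9895  1.9274 -0.8746]
```

View pics/c4.png

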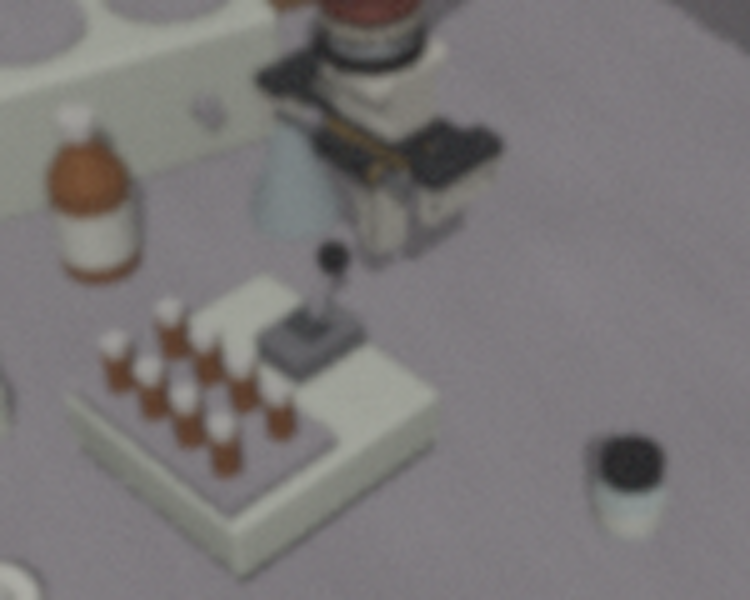

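The closed fingers are behind the ball (px (333,257)) and the lever is still off. Pushing.

Emit:
apply_moves(
  deltas=[
    {"fingers": 1,"tx": 10,"ty": 1.5,"tz": 0,"rx": 0,"ry": 0,"rz": 0},
    {"fingers": 1,"tx": 10,"ty": 0,"tz": 0,"rx": 0,"ry": 0,"rz": 0},
    {"fingers": 1,"tx": 10,"ty": 0,"tz": 0,"rx": 0,"ry": 0,"rz": 0},
    {"fingers": 1,"tx": 10,"ty": 0,"tz": 0,"rx": 0,"ry": 0,"rz": 0},
    {"fingers": 1,"tx": 10,"ty": 0,"tz": 0,"rx": 0,"ry": 0,"rz": 0},
    {"fingers": 1,"tx": 10,"ty": 0,"tz": 0,"rx": 0,"ry": 0,"rz": 0},
    {"fingers": 1,"tx": 10,"ty": 0,"tz": 0,"rx": 0,"ry": 0,"rz": 0},
    {"fingers": 1,"tx": 8,"ty": 0,"tz": 0,"rx": 0,"ry": 0,"rz": 0},
    {"fingers": 1,"tx": 4,"ty": 0,"tz": 0,"rx": 0,"ry": 0,"rz": 0},
    {"fingers": 1,"tx": 0,"ty": 0,"tz": 0,"rx": 0,"ry": 0,"rz": 0},
    {"fingers": 1,"tx": 0,"ty": 0,"tz": 0,"rx": 0,"ry": 0,"rz": 0},
  ],
)

```text
clock: 22.95
ee_pos: [0.5596, -0.2147, 0.2033]
tool_rot: [[0.956, 0.294, 0.001], [0.294, -0.956, 0.0], [0.001, -0.0, -1.0]]
contact_force: [-1.3, -0.4, 0.1]
gripper_width: 0.005
```

```bash
python3 st.py "(.559,-.2138,.204)"
```

```text
22.95 [ 0.5596 -0.2147  0.2033] q7 -55.765483802761594 yaw 17.117104319711096 z [ 0.0008  0.0003 -1.    ] F [-1.3457 -0.3508  0.1475] M [0.027  0.0591 0.0315] 0.005050499545322814
delta tool mm [-0.253  -1.0477 -0.7298]
```

Emit:
apply_moves(
  deltas=[
    {"fingers": 1,"tx": 1.5,"ty": 0,"tz": 0,"rx": 0,"ry": 0,"rz": 0},
    {"fingers": 1,"tx": 1.5,"ty": 0,"tz": 0,"rx": 0,"ry": 0,"rz": 0},
    {"fingers": 1,"tx": 0,"ty": 0,"tz": 0,"rx": 0,"ry": 0,"rz": 0},
    {"fingers": 1,"tx": 0,"ty": 0,"tz": 0,"rx": 0,"ry": 0,"rz": 0},
  ],
)

```text
clock: 23.35
ee_pos: [0.5607, -0.2145, 0.2031]
tool_rot: [[0.956, 0.294, -0.003], [0.294, -0.956, -0.0], [-0.003, -0.001, -1.0]]
contact_force: [-5.1, -0.3, 2.7]
gripper_width: 0.004
```

Force rose to 5 N and the motion stalled, so the lever is at its end. One more millimetre, then back off and up.

Emit:
apply_moves(
  deltas=[
    {"fingers": 1,"tx": 1.5,"ty": 0,"tz": 0,"rx": 0,"ry": 0,"rz": 0},
    {"fingers": 1,"tx": 0,"ty": 0,"tz": 0,"rx": 0,"ry": 0,"rz": 0},
    {"fingers": 1,"tx": 0,"ty": 0,"tz": 0,"rx": 0,"ry": 0,"rz": 0},
    {"fingers": 1,"tx": -10,"ty": 0,"tz": 0,"rx": 0,"ry": 0,"rz": 0},
    {"fingers": 1,"tx": -20,"ty": 0,"tz": 0,"rx": 0,"ry": 0,"rz": 0},
    {"fingers": 1,"tx": -30,"ty": 0,"tz": 0,"rx": 0,"ry": 0,"rz": 0},
    {"fingers": 1,"tx": -20,"ty": 0,"tz": -20,"rx": 0,"ry": 0,"rz": 0},
    {"fingers": 1,"tx": 0,"ty": 0,"tz": -40,"rx": 0,"ry": 0,"rz": 0},
    {"fingers": 1,"tx": 0,"ty": 0,"tz": -40,"rx": 0,"ry": 0,"rz": 0},
    {"fingers": 1,"tx": 0,"ty": 0,"tz": 0,"rx": 0,"ry": 0,"rz": 0},
    {"fingers": 1,"tx": 0,"ty": 0,"tz": 0,"rx": 0,"ry": 0,"rz": 0},
  ],
)

```text
clock: 24.45
ee_pos: [0.4883, -0.2369, 0.3046]
tool_rot: [[0.955, 0.295, 0.005], [0.295, -0.955, -0.001], [0.005, 0.003, -1.0]]
contact_force: [-0.3, 0.1, 0.7]
gripper_width: 0.007
```

```bash
python3 st.py; python3 d.py; python3 - <<'E'
from h import *
f=grab('scene'); im=f['image'][110:310,200:400,::-1]
cv2.imwrite('pics/c5.png',cv2.resize(im,None,fx=3,fy=3,interpolation=cv2.INTER_CUBIC))
for n in('scene','top'):
    c=cloud(grab(n)).reshape(-1,3); H=np.array([.5515,-.2164]); e=np.array([.959,.283]); g=np.array([-.283,.959])
    q=np.c_[(c[:,:2]-H)@e,(c[:,:2]-H)@g,c[:,2]]
    k=q[(abs(q[:,0])<.045)&(abs(q[:,1])<.022)&(q[:,2]>.125)&(q[:,2]<.16)]
    print(n,len(k),k.mean(0) if len(k) else '',k.min(0) if len(k) else '',k.max(0) if len(k) else '')
E
```

```text
24.45 [ 0.4883 -0.2369  0.3046] q7 -50.81907907410712 yaw 17.16082061518345 z [ 0.0054 -0.0011 -1.    ] F [-0.316   0.0932  0.6557] M [-0.0058  0.0165  0.0143] 0.006845768917951933
[(-20, 135), (-15, 109), (-10, 102), (-5, 127), (0, 144), (90, 144), (95, 130), (100, 115), (105, 119), (110, 136)]
scene 42 [0.03208319 0.0038157  0.14130519] [ 0.01840693 -0.01017163  0.12971839] [0.04249723 0.01414853 0.1490768 ]
top 80 [0.0287192  0.00250656 0.14134485] [ 0.01773359 -0.01137761  0.13064335] [0.0413655  0.01292028 0.14874458]
```

View pics/c5.png

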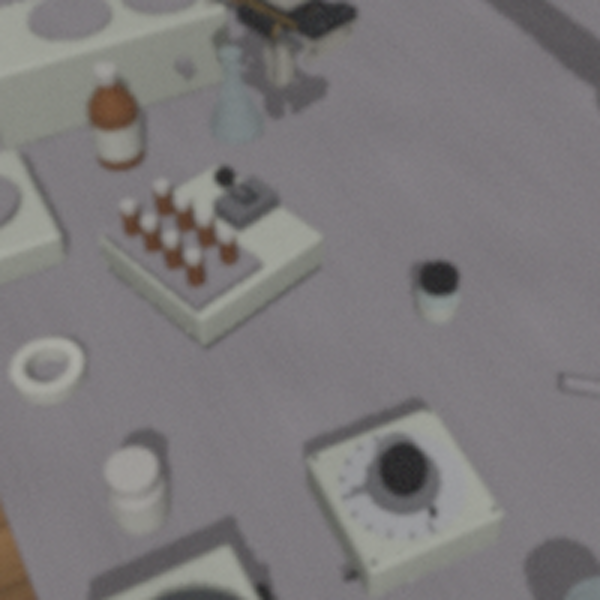

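The lever ball is at +29 mm past the hinge (px (225,177)), so it is fully over. The pointer is still at place 5, the visible glassware is upright and in place, and the arm is clear.

```bash
python3 -c "
from station import job; print(job.hand_in())"
```

```text
the job is handed in; nothing more can be done
None
```

The timer is set to the fifth click, the shaker lever is fully over, and the job is handed in at about 24.5 s of the 72 s allowed. `hand_in` reports no verdict.

- **Zero stop:** I turned the knob anticlockwise until the moment rose to 0.38 N m and the pointer stopped advancing. From that I estimate 4–5 N on the stop, against the 10 N limit. It was held for over 0.3 s.
- **Fifth click:** I turned the knob clockwise five clicks. The pointer rested on the long tick of place 5, the moment was about zero, and I let go before going to the lever. It still read place 5 in the last check.
- **Lever:** I pushed it until the force rose to about 5 N at its end stop. Its ball then measured 29 to 32 mm past the hinge, against 29 mm expected.
- **Glassware:** The bottle, flask and jar look undisturbed in the last picture. The beaker was mostly outside that crop, and I did not re-measure any of the four. The arm's path stayed well clear of all of them.
- **Gripper:** It ended clear of everything, with contact force at noise level.

The knob gripping point was about 1 mm off centre, which gave a steady side force of about 5 N while turning. No check failed.

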